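Gauge three sleeves on a go/no-go pin and sort them

ROBOT

A 6-joint arm with a two-finger parallel gripper is mounted at the origin on a cart in front of the work surface, level with it; the furniture and walls round the work are solid. World frame = base frame: x ahead of the robot, y to its left, z up, the work surface at z = 0. Lengths are in mm, angles in rad, forces in N, time in s.
With the tool pointing down it reaches from about 350 to 975 mm from the base axis. Payload 7.1 kg.
Tool frame: the origin (TCP) lies on the centre line of the jaws, within the pads' length; the fingertips stand 17 mm ahead of it and the grasp point (between the pads) lies 2 mm behind it (tip_extent is the distance from the TCP to the fingertips, in mm); z points along the fingers, y is the line along which they close (so a half turn about z gives the same grasp; the last joint's range is limited). The gripper opens to 88 mm and grips with 3 to 60 N. Pads are 20 mm wide; open, the fingers measure 115 mm over their backs; the gripper's body (75 mm by 178 mm) begins 61 mm behind the grasp point.
Start: joints at [-1.171, 0.423, 1.63, -0, 1.089, -0.019], TCP at [254.18, -570.962, 239.675] pointing down, gripper open.
Joint ranges: [-3, 3], [-0.9, 2.11], [0.09, 2.58], [-1.31, 4.45], [0.11, 2.69], [-2.54, 2.54]. Speed limits (rad/s): [2.39, 2.39, 3.01, 3.14, 3.14, 3.14].

INTERFACE

Orientations are given as a rotation vector (axis times angle).
In Python, from workcell import get_obs, get_image, camera_model, close_job, look_for, outline_of, pinpoint, tip_extent gives the robot as it stands.
- The arm moves only by the shell command python3 -m jog 'ROWS'. ROWS is text: rows parted by semicolons, each of 7 numbers parted by spaces: the shift along the tool's x, y, z as a fraction of full scale, then the turn, a rotation vector about the tool's x, y, z as a fraction of full scale, then the closure, from -1 (fully open) to 1 (shut). A call has 1 to 8 rows; each row is the pose to reach, as a shift and turn from the pose commanded when the call began, along the tool's axes at that moment; what a row does not reach only later rows make up. Full scale, the value 1, is 0.2 m for a shift and 30 degrees for a turn. A row lasts 1/10 s, in which the tool goes at most 50 mm and 8.59 degrees, less where a joint would pass 70% of its speed; a pose out of reach is approached as far as the arm can. A call with a number of a shift or a turn outside -1 to 1 is refused whole. A call with a gripper value outside its range is refused whole. The fingers move at their own pace and stop on an object; the grip force is fixed at half the most. Time passes only in rows, so rows that repeat a pose let the fingers close. It gives the time, the measured TCP pose, the force, the opening and the grip force at its end, in the units of the state.
- get_obs(): the state, without advancing time (a new reading comes with each control period).
- get_image(name): name is "scene" or "top"; returns the picture (400x640x3 uint8, red, green, blue); there is no depth.
- camera_model(name): a dict with "fx", "fy", "cx", "cy" (pixels), "origin" and "orientation" of the camera in the world. Camera axes: x right, y down, z forward; pixel columns grow to the right and rows downward; lengths in mm; the calibration is good to about 2 mm. A picture is of the moment at which its call begins. camera_model takes no time and is no camera call.
- close_job(): hands the job in; it is judged then, once.
Trained networks look in the newest picture that a camera, given by its name, has taken for a name from the list of things; names that differ only in an ending like _2 or _b are one class to them, and where a whole thing is asked for, a point or a joint stands for the part that bears it (a point fixed in the world has none). Each returns a list of dicts, best first, with "confidence" (0 to 1); they miss things now and then, are a little off and sometimes report something else, mostly with a low value. They report only what shows in the picture. A call takes as long as a camera call.
- look_for(target, camera): "xyz" ([x, y, z] in mm, in the coordinates of the camera as it stood for that picture, good to about 4 mm: the middle of the surface that is visible of it).
- outline_of(target, camera): "mask" (400x640 bool, what is visible of it).
- pinpoint(target, camera): "xyz" ([x, y, z] in mm, in the coordinates of the camera as it stood for that picture, good to about 4 mm: a listed point, or the origin of a listed thing).
The state is a dict: "t": time; "qpos": joint angles; "qvel": joint speeds; "joint_torque": joint torques, N m; "ee_pos": TCP position; "orientation": TCP orientation; "ft_force": force on the tool from outside, world axes, zero at the start; "moment": the same for the moment, N m; "width": finger opening in mm; "grasp_force": force on a finger pad.
Only numpy, scipy, OpenCV 4.12 (cv2) and the standard library are available. Lean on these libraries where they do the work, as an engineer would, in place of code of your own. Each camera call takes 0.05 s, during which the arm holds its last target. There are 200 camera calls.

TASK

Check the three square aluminium sleeves on the level stepped gauge pin, one after another in any order: slide each on endwise until it stops, draw it off, and lay it in its place before taking the next. A sleeve that slides over the thin front part of the pin and stops at the step is good and is laid flat on the white pad; one that stops at the tip already, or runs over the step right up to the stand, is a reject and is laid flat on the floor of the open black box. Leave the can, the tape measure and the screwdriver where they stand.

Things in the scene. Friction and masses are not known exactly. Their poses are not given: they have to be found in the camera images.
- sleeve_1: square aluminium sleeve, 46 x 46 mm outside, 80 mm long, 0.2 kg, with a centred round bore through its length, lying on a long side. All three are alike outside; the bores are 18, 28 and 37 mm, which has which is not told. Origin at its middle, on the bore axis (23 mm above the bench at the start), x along the bore; either end may go on the pin first
- sleeve_2: square aluminium sleeve, 46 x 46 mm outside, 80 mm long, 0.2 kg, with a centred round bore through its length, lying on a long side. All three are alike outside; the bores are 18, 28 and 37 mm, which has which is not told. Origin at its middle, on the bore axis (23 mm above the bench at the start), x along the bore; either end may go on the pin first
- sleeve_3: square aluminium sleeve, 46 x 46 mm outside, 80 mm long, 0.2 kg, with a centred round bore through its length, lying on a long side. All three are alike outside; the bores are 18, 28 and 37 mm, which has which is not told. Origin at its middle, on the bore axis (23 mm above the bench at the start), x along the bore; either end may go on the pin first
- gauge: fixed gauge stand: base plate 120 x 90 x 12 mm (x from -45 to 75 mm) and an upright block 32 mm thick, 56 mm wide, 122 mm tall, front face at x = 0, from which a stepped steel pin sticks out level along -x, its axis 90 mm above the bench at y = 0. Origin on the bench under the pin's root. A sleeve's middle stops at about x = -102 mm (bore 18), -65 mm (bore 28) or -40 mm (bore 37)
- pin_tip (a point): centre of the pin's tip, 90 mm above the bench, at x = -66 mm of the gauge; axes as the gauge's. From the tip, 12 mm across, the pin widens over 8 mm to the thin (go) part, 23 mm across, 33 mm long
- pin_step (a point): on the pin's axis at the step, x = -25 mm of the gauge: between here and the stand the pin is the thick (no-go) part, 32 mm across
- white_pad: fixed flat white pad, 215 (x) x 236 (y) x 22 mm, top at 22 mm; origin at the centre of its underside
- black_box: fixed open black box, 176 (x) x 146 (y) mm outside, 171 x 140 mm inside, walls 46 mm tall and 3 mm thick, floor 2 mm above the bench; origin at the centre of its underside (both rejects fit side by side, each lying along the box's y, 39 mm either side of the middle)
- flux_can: round can standing up, 53 mm across, 107 mm tall, bystander; origin at the centre of its underside
- tape_measure: tape measure, 34 x 65 x 58 mm (x, y, z), bystander; origin at the centre of its underside
- driver_red: screwdriver lying flat, 144 mm long along its y, 19 mm thick, bystander; origin at the centre of its underside

How it is judged:
By the outcome, as a careful person would: the job done as asked, in the order asked, and still so for the second after the job is handed in, with the robot touching nothing.
It also fails if it takes over 72 s, if anything falls off the work surface, if the arm or the gripper's body presses on something with over 40 N, if the wrist force passes 120 N, or if a joint passes its speed limit or range.

## Working session

There is one attempt and no reset: what is moved stays moved. The work goes in short steps, Python scripts to look and compute and a shell command to move; the robot and the scene stay as the last step left them, time stands still between calls to the robot, and variables do not carry over. Pictures are saved under pics/ and viewed, at most 10 in all, crops included, and the job is handed in when it is done.

```bash
mkdir -p pics; cat > h.py <<'E'
import numpy as np, cv2
from workcell import *
from scipy.spatial.transform import Rotation as R
def cam(n):
    m=camera_model(n); o=np.array(m["orientation"],float)
    Rm=o if o.shape==(3,3) else R.from_rotvec(o).as_matrix() if o.size==3 else R.from_quat(o).as_matrix()
    return m,Rm,np.array(m["origin"],float)
def w(n,p):
    m,Rm,o=cam(n); return Rm@np.array(p)+o
def ray(n,u,v,z):
    m,Rm,o=cam(n); d=Rm@np.array([(u-m["cx"])/m["fx"],(v-m["cy"])/m["fy"],1]); return o+d*(z-o[2])/d[2]
def px(n,P):
    m,Rm,o=cam(n); c=Rm.T@(np.array(P)-o); return np.array([c[0]/c[2]*m["fx"]+m["cx"],c[1]/c[2]*m["fy"]+m["cy"]])
E
python3 - <<'E'
from h import *
for n in("scene","top"):
    print(camera_model(n))
    cv2.imwrite(f"pics/{n}0.png",get_image(n)[:,:,::-1])
    for t in["sleeve_1","gauge","pin_tip","pin_step","white_pad","black_box","flux_can","tape_measure","driver_red"]:
        for r in pinpoint(t,n)[:4]: print(n,t,round(r["confidence"],2),w(n,r["xyz"]).round(1))
o=get_obs();print(o["t"],o["ee_pos"],o["orientation"],o["width"],tip_extent)
E
```

```text
{'fx': 380.23638629418275, 'fy': 380.23638629418275, 'cx': 322.91777453629874, 'cy': 195.76685029838356, 'origin': array([-103.48408738,  811.13067913,  619.57037889]), 'orientation': array([-0.83742464,  2.28065564, -1.40897286])}
scene sleeve_1 0.76 [444.2 -48.2  24.4]
scene sleeve_1 0.71 [423.6 255.   25.6]
scene sleeve_1 0.71 [454.2 105.9  26.6]
scene gauge 0.97 [6.490e+02 1.047e+02 6.000e-01]
scene pin_tip 0.76 [590.3 133.8  91. ]
scene pin_tip 0.73 [425.3 254.3  24.2]
scene pin_step 0.79 [627.2 123.8  89.2]
scene pin_step 0.22 [5.933e+02 3.280e+02 3.000e-01]
scene white_pad 0.62 [ 5.240e+02 -2.859e+02  2.000e-01]
scene black_box 0.6 [594.4 325.8   2.9]
scene flux_can 0.71 [443.1 -48.8  23.4]
scene flux_can 0.69 [ 615.4 -105.7    1.6]
scene flux_can 0.21 [423.7 257.1  24.6]
scene tape_measure 0.61 [607.6 193.9   3.3]
scene driver_red 0.42 [546.6  79.4   6.2]
{'fx': 478.5881384655968, 'fy': 478.5881384655968, 'cx': 315.2119412984625, 'cy': 198.97023434766274, 'origin': array([ 434.66155095,   19.46855601, 1211.48217725]), 'orientation': array([-2.18478222,  2.18855713, -0.12432637])}
top sleeve_1 0.66 [447.9 107.8  26.1]
top sleeve_1 0.63 [419.  255.3  24.4]
top sleeve_1 0.57 [445.7 -54.5  24.7]
top gauge 0.5 [625.5 122.9  93.3]
top pin_tip 0.72 [588.3 138.1  88.7]
top pin_step 0.85 [626.5 118.8  92.1]
top white_pad 0.98 [ 524.2 -288.5    0.7]
top white_pad 0.73 [584.4 139.6  89.4]
top black_box 0.72 [587.5 330.1   4.3]
top flux_can 0.96 [ 6.147e+02 -1.053e+02 -1.000e-01]
top flux_can 0.68 [584.3 138.8  90.2]
top tape_measure 0.96 [610.2 196.7   4. ]
top driver_red 0.67 [544.   77.4   2.4]
1.0 [ 254.17530895 -570.95556304  239.67336681] [-3.07296092e+00 -6.53058442e-01  2.19474320e-05] 87.69579645410955 17.0
```

View pics/scene0.png

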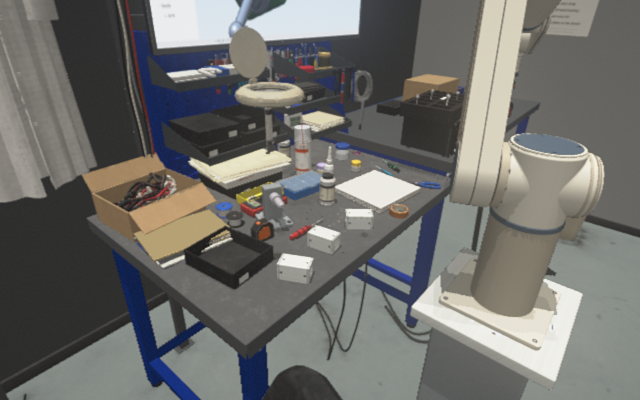

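View pics/top0.png

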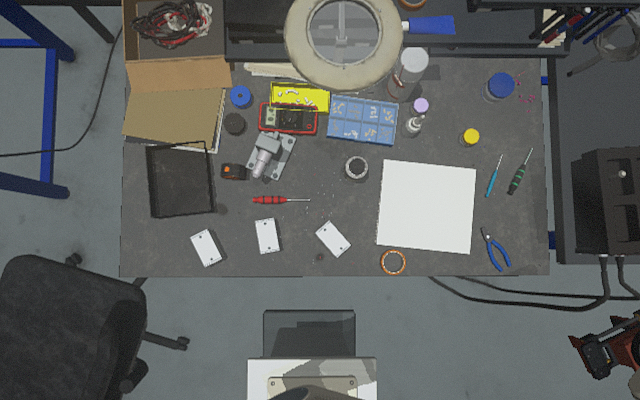

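The views show the sleeves at top-picture pixels (205,247), (266,236) and (333,239). The gauge is near (268,158), the pad near (427,206) and the box near (181,180). The magnifier ring hangs near (342,45). Next I fit poses to the masks.

```bash
cat > fit.py <<'E'
from h import *
from scipy.optimize import minimize
def box(x0,x1,y0,y1,z0,z1): return np.array([[x,y,z] for x in(x0,x1) for y in(y0,y1) for z in(z0,z1)],float)
def cyl(x0,x1,r0,r1): a=np.linspace(0,2*np.pi,24); return np.array([[x,r*np.cos(t),90+r*np.sin(t)] for x,r in((x0,r0),(x1,r1)) for t in a])
S=[box(-40,40,-23,23,0,46)]
G=[box(-45,75,-45,45,0,12),box(0,32,-28,28,0,122),cyl(-66,-58,6,11.5),cyl(-58,-25,11.5,11.5),cyl(-25,0,16,16)]
B=[box(-88,88,-73,73,0,46)]
P=[box(-107.5,107.5,-118,118,0,22)]
K=4
def sil(n,parts,p):
    im=np.zeros((400*K,640*K),np.uint8); c,s=np.cos(p[2]),np.sin(p[2])
    m,Rm,o=cam(n)
    for q in parts:
        W=np.c_[c*q[:,0]-s*q[:,1]+p[0],s*q[:,0]+c*q[:,1]+p[1],q[:,2]]
        C=(W-o)@Rm; u=(C[:,:2]/C[:,2:]*[m["fx"],m["fy"]]+[m["cx"]+.5,m["cy"]+.5])*K
        cv2.fillConvexPoly(im,cv2.convexHull(np.round(u).astype(np.int32)),1)
    return im
def fit(parts,masks,p0):
    big={n:cv2.resize(m.astype(np.uint8),None,fx=K,fy=K,interpolation=cv2.INTER_NEAREST) for n,m in masks.items()}
    def f(p):
        return sum(1-(s&b).sum()/(s|b).sum() for n,b in big.items() for s in[sil(n,parts,p)])
    best=None
    for y in p0[2]:
        r=minimize(f,[p0[0],p0[1],y],method="Nelder-Mead",options=dict(initial_simplex=np.array([[p0[0],p0[1],y],[p0[0]+8,p0[1],y],[p0[0],p0[1]+8,y],[p0[0],p0[1],y+.2]]),maxfev=150))
        if best is None or r.fun<best.fun: best=r
    return best.x,best.fun
E
python3 - <<'E'
from fit import *
ys=np.radians([-90,-60,-30,0,30,60])
T={"s-48":("sleeve_1",S,(445,-51),ys),"s107":("sleeve_1",S,(451,107),ys),"s255":("sleeve_1",S,(421,255),ys),
"gauge":("gauge",G,(649,107),np.radians([-35,-20,-5])),"pad":("white_pad",P,(524,-287),np.radians([-10,0,10])),"box":("black_box",B,(591,328),np.radians([-10,0,10]))}
for n in("scene","top"): get_image(n)
seg={}
for n in("scene","top"):
    for t in("sleeve_1","gauge","white_pad","black_box"): seg[n,t]=outline_of(t,n)
for k,(t,parts,c,y) in T.items():
    ms={}
    for n in("scene","top"):
        u=px(n,[*c,20]); 
        best=None
        for r in seg[n,t]:
            m=r["mask"]; v,h=np.nonzero(m)
            d=np.hypot(h.mean()-u[0],v.mean()-u[1])
            if d<18 and (best is None or r["confidence"]>best[0]): best=(r["confidence"],m)
        if best: ms[n]=best[1]
    for sub in(["scene","top"],["top"],["scene"]):
        q={n:ms[n] for n in sub if n in ms}
        if len(q)==len(sub):
            x,f=fit(parts,q,(*c,y)); print(k,sub,x[:2].round(1),np.degrees(x[2]).round(1),round(f/len(q),3))
E
```

```text
s-48 ['scene', 'top'] [445.5 -50.6] -139.6 0.076
s-48 ['top'] [444.2 -50.3] -138.8 0.069
s-48 ['scene'] [447.9 -53.5] -140.3 0.044Traceback (most recent call last):
  File "<stdin>", line 22, in <module>
  File "fit.py", line 24, in fit
    r=minimize(f,[p0[0],p0[1],y],method="Nelder-Mead",options=dict(initial_simplex=np.array([[p0[0],p0[1],y],[p0[0]+8,p0[1],y],[p0[0],p0[1]+8,y],[p0[0],p0[1],y+.2]]),maxfev=150))
    res = _minimize_neldermead(fun, x0, args, callback, bounds=bounds,
                               **options)
    fsim[j] = func(sim[j])
              ~~~~^^^^^^^^
    fx = function(np.copy(x), *(wrapper_args + args))
  File "fit.py", line 21, in f
    return sum(1-(s&b).sum()/(s|b).sum() for n,b in big.items() for s in[sil(n,parts,p)])
  File "fit.py", line 21, in <genexpr>
    return sum(1-(s&b).sum()/(s|b).sum() for n,b in big.items() for s in[sil(n,parts,p)])
                                                                         ~~~^^^^^^^^^^^
  File "fit.py", line 12, in sil
    m,Rm,o=cam(n)
           ~~~^^^
  File "h.py", line 5, in cam
    m=camera_model(n); o=np.array(m["orientation"],float)
ValueError: time passes only in moves, steps and waits
```

```bash
sed -i 's/^def cam(n):/from functools import lru_cache\n@lru_cache\ndef cam(n):/' h.py
python3 - <<'E'
from fit import *
cam("scene");cam("top")
ys=np.radians([-90,-60,-30,0,30,60])
T={"s-48":("sleeve_1",S,(445,-51),ys),"s107":("sleeve_1",S,(451,107),ys),"s255":("sleeve_1",S,(421,255),ys),
"gauge":("gauge",G,(649,107),np.radians([-35,-20,-5])),"pad":("white_pad",P,(524,-287),np.radians([-10,0,10])),"box":("black_box",B,(591,328),np.radians([-10,0,10]))}
ims={n:get_image(n) for n in("scene","top")}
seg={}
for n in("scene","top"):
    for t in("sleeve_1","gauge","white_pad","black_box"): seg[n,t]=outline_of(t,n)
import pickle; pickle.dump((ims,seg),open("seg.pkl","wb"))
for k,(t,parts,c,y) in T.items():
    ms={}
    for n in("scene","top"):
        u=px(n,[*c,20]); best=None
        for r in seg[n,t]:
            v,h=np.nonzero(r["mask"])
            d=np.hypot(h.mean()-u[0],v.mean()-u[1])
            if d<25 and (best is None or r["confidence"]>best[0]): best=(r["confidence"],r["mask"])
        if best: ms[n]=best[1]
        else: print(k,n,"none",[(r["confidence"],r["mask"].sum()) for r in seg[n,t]])
    for sub in(["scene","top"],["top"],["scene"]):
        q={n:ms[n] for n in sub if n in ms}
        if len(q)==len(sub):
            x,f=fit(parts,q,(*c,y)); print(k,sub,x[:2].round(1),np.degrees(x[2]).round(1),round(f/len(q),3))
# lamp ring
m1,R1,o1=cam("top");m2,R2,o2=cam("scene")
d=[Rm@np.array([(u-m["cx"])/m["fx"],(v-m["cy"])/m["fy"],1]) for m,Rm,(u,v) in((m1,R1,(342,45)),(m2,R2,(270,95)))]
s=np.linalg.lstsq(np.c_[d[0],-d[1]],o2-o1,rcond=None)[0]; print("ring",o1+s[0]*d[0],o2+s[1]*d[1])
a=cv2.resize(ims["top"][100:280,130:350],None,fx=3,fy=3,interpolation=cv2.INTER_CUBIC)
cv2.imwrite("pics/c1.png",a[:,:,::-1])
E
```

```text
s-48 ['scene', 'top'] [444.5 -50.7] 42.5 0.11
s-48 ['top'] [443.6 -51.3] 40.5 0.076
s-48 ['scene'] [449.  -52.9] 36.3 0.1
s107 ['scene', 'top'] [453.4 108.6] 10.7 0.067
s107 ['top'] [452.5 109. ] 9.9 0.046
s107 ['scene'] [456.1 106.8] -168.2 0.053
s255 ['scene', 'top'] [424.1 255.8] 28.2 0.055
s255 ['top'] [423.8 256.1] 27.6 0.043
s255 ['scene'] [426.  254.4] -153.4 0.049
gauge ['scene', 'top'] [649.9 109.1] -23.8 0.14
gauge ['top'] [649.3 108.9] -23.4 0.075
gauge ['scene'] [655.  106.6] -25.3 0.191
pad ['scene', 'top'] [ 526.8 -289.5] -6.1 0.047
pad ['top'] [ 525.3 -288.1] -6.6 0.02
pad ['scene'] [ 531.7 -293.7] -6.0 0.044
box ['scene', 'top'] [593.7 326.7] 5.8 0.098
box ['top'] [592.2 327.4] 5.9 0.082
box ['scene'] [596.3 325.6] 5.9 0.101
ring [803.7499075  -52.57040725 342.20809917] [812.42177667 -44.24460096 345.20013995]
```

View pics/c1.png

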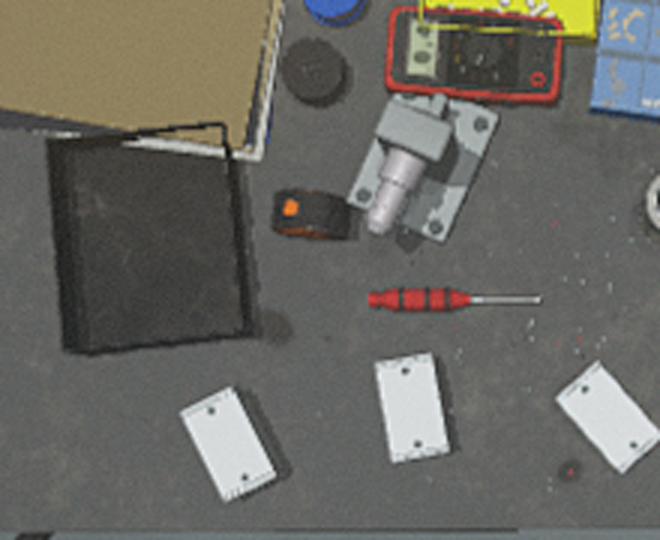

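The crop shows three plain sleeves with no bores visible. The pin points down-left from the block, with its tip at crop pixel (380,225). The fits agree with the pinpoints to a few mm. Now a converter from targets to rows, then I start moving.

```bash
cat > go.py <<'E'
import sys
from h import *
# args: x y z yaw(deg) ; yaw of tool x in world, tool down. prints shift/turn fractions
def to(x,y,z,yaw):
    o=get_obs(); p=np.array(o["ee_pos"]); R0=R.from_rotvec(o["orientation"])
    a=np.radians(yaw); Rt=R.from_matrix(np.array([[np.cos(a),np.sin(a),0],[np.sin(a),-np.cos(a),0],[0,0,-1]]))
    s=R0.inv().apply(np.array([x,y,z])-p)/200; t=(R0.inv()*Rt).as_rotvec(degrees=True)/30
    xa=R0.as_matrix()[:,0]
    print("t",round(o["t"],2),"pos",p.round(1),"yaw",np.degrees(np.arctan2(xa[1],xa[0])).round(2),"w",round(o["width"],1),"F",np.array(o["ft_force"]).round(1),"-> rows",s.round(4),t.round(4))
GX,GY,GA=649.5,109.0,-23.5
def g(x,y=0):
    a=np.radians(GA); return GX+x*np.cos(a)-y*np.sin(a),GY+x*np.sin(a)+y*np.cos(a)
if __name__=="__main__":
    v=sys.argv[1:]
    if v[0]=="g": X=g(float(v[1]),float(v[2])); to(*X,float(v[3]),GA+180)   # g x y z
    else: to(*map(float,v))
E
python3 go.py 445 -51 120 41
```

```text
t 2.0 pos [ 254.2 -571.   239.7] yaw 24.0 w 87.8 F [ 0.7  0.8 -0.4] -> rows [ 1.929  -1.9871  0.5984] [-1.000e-04 -0.000e+00 -5.668e-01]
```

```bash
python3 -m jog '0.97 -1 0.3 0 0 -0.3 -1;0.97 -1 0.3 0 0 -0.3 -1;0.97 -1 0.3 0 0 -0.3 -1;0.97 -1 0.3 0 0 -0.3 -1;0.97 -1 0.3 0 0 -0.3 -1;0.97 -1 0.3 0 0 -0.3 -1;0.97 -1 0.3 0 0 -0.3 -1'; python3 go.py 445 -51 120 41
```

```text
t: 2.7
ee_pos: [350.0, -305.4, 178.8]
orientation: [-3.008, -0.897, 0.002]
ft_force: [-0.9, 0.9, 0.8]
width: 87.9
grasp_force: 0.0
t 2.7 pos [ 350.  -305.4  178.8] yaw 33.21 w 87.9 F [-0.9  0.9  0.8] -> rows [ 1.0942 -0.8035  0.2961] [-6.200e-03  1.000e-04 -2.597e-01]
```

```bash
python3 -m jog '1 -0.8 0.3 0 0 -0.26 -1;1 -0.8 0.3 0 0 -0.26 -1;1 -0.8 0.3 0 0 -0.26 -1;1 -0.8 0.3 0 0 -0.26 -1;1 -0.8 0.3 0 0 -0.26 -1;1 -0.8 0.3 0 0 -0.26 -1;1 -0.8 0.3 0 0 -0.26 -1'; python3 go.py 445 -51 23 41
```

```text
t: 3.4
ee_pos: [431.4, -65.4, 119.5]
orientation: [2.943, 1.1, -0.0]
ft_force: [0.7, -1.3, -0.1]
width: 87.8
grasp_force: 0.0
t 3.4 pos [431.4 -65.4 119.5] yaw 40.99 w 87.8 F [ 0.7 -1.3 -0.1] -> rows [ 0.0985 -0.0096  0.4825] [ 0.0001  0.0003 -0.0003]
```

```bash
python3 -m jog '0.1 -0.01 0.1 0 0 0 -1;0.1 -0.01 0.3 0 0 0 -1;0.1 -0.01 0.48 0 0 0 -1;0.1 -0.01 0.4825 0 0 0 -1;0.1 -0.01 0.4825 0 0 0 1;0.1 -0.01 0.4825 0 0 0 1;0.1 -0.01 0.4825 0 0 0 1;0.1 -0.01 0.4825 0 0 0 1'; python3 go.py g -150 0 90
```

```text
t: 4.2
ee_pos: [445.5, -52.0, 24.6]
orientation: [2.943, 1.094, 0.004]
ft_force: [-0.2, 0.3, 0.1]
width: 59.0
grasp_force: 0.0
t 4.2 pos [445.5 -52.   24.6] yaw 40.78 w 59.0 F [-0.2  0.3  0.1] -> rows [ 0.9733 -0.6183 -0.3263] [ 6.2000e-03  1.9000e-03 -3.8573e+00]
```

```bash
python3 -m jog '0 0 0 0 0 0 1;0 0 0 0 0 0 1;0 0 0 0 0 0 1;0 0 0 0 0 0 1'; python3 go.py g -150 0 90
```

```text
t: 4.6
ee_pos: [444.8, -51.6, 23.8]
orientation: [2.944, 1.095, 0.001]
ft_force: [-2.0, -0.3, 10.0]
width: 46.0
grasp_force: 30.0
t 4.6 pos [444.8 -51.6  23.8] yaw 40.81 w 46.0 F [-2.  -0.3 10. ] -> rows [ 0.9747 -0.6145 -0.3307] [ 1.4000e-03  5.0000e-04 -3.8563e+00]
```

```bash
python3 -m jog '0 0 -0.2 0 0 0 1;0.2 -0.1 -0.4 0 0 -0.3 1;0.4 -0.2 -0.4 0 0 -0.6 1;0.6 -0.3 -0.4 0 0 -0.8 1;0.8 -0.4 -0.4 0 0 -1 1;0.97 -0.6 -0.4 0 0 -1 1;0.97 -0.6 -0.4 0 0 -1 1'; python3 go.py g -150 0 90.8
```

```text
t: 5.3
ee_pos: [513.4, 170.8, 103.3]
orientation: [-2.556, -1.826, -0.003]
ft_force: [0.5, -0.2, -2.5]
width: 46.0
grasp_force: 30.0
t 5.3 pos [513.4 170.8 103.3] yaw 71.08 w 46.0 F [ 0.5 -0.2 -2.5] -> rows [-0.0119 -0.0035  0.0625] [ 3.8000e-03 -1.2000e-03 -2.8473e+00]
```

```bash
python3 -m jog '0 0 0 0 0 -0.28 1;0 0 0 0 0 -0.56 1;0 0 0 0 0 -0.8 1;0 0 0 0 0 -1 1;0 0 0 0 0 -1 1'; python3 -m jog '0 0 0 0 0 -0.28 1;0 0 0 0 0 -0.56 1;0 0 0 0 0 -0.8 1;0 0 0 0 0 -1 1;0 0 0 0 0 -1 1';python3 go.py g -150 0 90.8
```

```text
t: 5.8
ee_pos: [512.3, 165.3, 102.9]
orientation: [-2.001, -2.421, 0.002]
ft_force: [-1.2, 0.1, -2.1]
width: 45.8
grasp_force: 30.0
t: 6.3
ee_pos: [512.6, 165.4, 103.0]
orientation: [-1.311, -2.855, 0.001]
ft_force: [-0.2, 0.1, -1.7]
width: 45.7
grasp_force: 30.0
t 6.3 pos [512.6 165.4 103. ] yaw 130.68 w 45.7 F [-0.2  0.1 -1.7] -> rows [0.0149 0.0085 0.061 ] [-1.200e-03 -8.000e-04 -8.607e-01]
```

```bash
python3 -m jog '0.015 0.0085 0.061 0 0 -0.28 1;0.015 0.0085 0.061 0 0 -0.56 1;0.015 0.0085 0.061 0 0 -0.86 1;0.015 0.0085 0.061 0 0 -0.861 1;0.015 0.0085 0.061 0 0 -0.861 1;0.015 0.0085 0.061 0 0 -0.861 1'; python3 go.py g -112 0 90.8; python3 - <<'E'
from h import *
cam("scene")
for n in("scene","top"):
    im=get_image(n)
    for t in("pin_tip","sleeve_1"):
        for r in pinpoint(t,n)[:3]: print(n,t,round(r["confidence"],2),w(n,r["xyz"]).round(1))
    u=px(n,[560,150,90]); s=(int(u[0]),int(u[1]))
    c=im[max(s[1]-45,0):s[1]+45,s[0]-60:s[0]+60]
    cv2.imwrite(f"pics/d_{n}.png",cv2.resize(c,None,fx=4,fy=4,interpolation=cv2.INTER_CUBIC)[:,:,::-1]); print(s)
a=cv2.imread("pics/d_scene.png");b=cv2.imread("pics/d_top.png")
v=cv2.resize(np.hstack([a,b]),(800,300)); cv2.imwrite("pics/d.png",v)
E
```

```text
t: 6.9
ee_pos: [512.3, 169.2, 91.0]
orientation: [0.643, 3.075, 0.0]
ft_force: [-0.0, -0.9, -2.5]
width: 45.7
grasp_force: 30.0
t 6.9 pos [512.3 169.2  91. ] yaw 156.37 w 45.7 F [-0.  -0.9 -2.5] -> rows [-0.1891 -0.0022  0.0012] [ 0.      0.     -0.0045]
scene pin_tip 0.66 [591.1 131.4  93.4]
scene pin_tip 0.16 [452.6 111.1  29.3]
scene sleeve_1 0.82 [424.1 254.4  23.7]
scene sleeve_1 0.76 [452.6 109.9  28.2]
scene sleeve_1 0.75 [513.4 169.9  90.8]
(285, 211)
top pin_tip 0.78 [585.1 134.4  91.5]
top sleeve_1 0.83 [447.4 108.3  27.2]
(248, 188)
```

View pics/d.png

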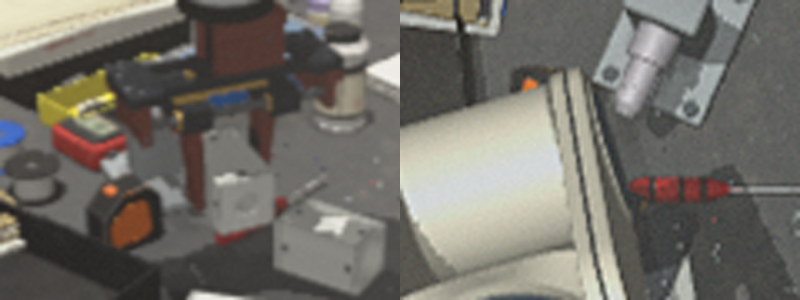

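The left panel shows the held sleeve, level, in front of the pin. The right panel (top camera) shows the pin clear of the wrist. I advance slowly.

```bash
python3 -m jog '-0.06 -0.001 0 0 0 0 1;-0.12 -0.002 0 0 0 0 1;-0.18 -0.002 0 0 0 0 1;-0.2 -0.002 0 0 0 0 1;-0.215 -0.002 0 0 0 0 1;-0.225 -0.002 0 0 0 0 1;-0.225 -0.002 0 0 0 0 1'; python3 go.py g -98 0 90.8
```

```text
t: 7.9
ee_pos: [553.4, 151.0, 90.9]
orientation: [-0.637, -3.076, 0.0]
ft_force: [-0.0, 0.8, -1.4]
width: 45.9
grasp_force: 30.0
t 7.9 pos [553.4 151.   90.9] yaw 156.62 w 45.9 F [-0.   0.8 -1.4] -> rows [-0.0343 -0.0011  0.0005] [-0.0003 -0.0004  0.0039]
```

Now at about −105. I step toward −95 and watch the force.

```bash
python3 -m jog '-0.015 -0.001 0 0 0 0 1;-0.03 -0.001 0 0 0 0 1;-0.035 -0.001 0 0 0 0 1;-0.035 -0.001 0 0 0 0 1'; python3 go.py g -98 0 90.8;
```

```text
t: 8.3
ee_pos: [557.5, 148.8, 90.8]
orientation: [-0.635, -3.072, 0.001]
ft_force: [-8.7, 4.3, 4.1]
width: 45.9
grasp_force: 30.0
t 8.3 pos [557.5 148.8  90.8] yaw 156.62 w 45.9 F [-8.7  4.3  4.1] -> rows [-0.0113  0.0012 -0.    ] [-0.0031 -0.0088  0.0041]
```

```bash
python3 -m jog '-0.015 0 0 0 0 0 1;-0.03 0 0 0 0 0 1;-0.03 0 0 0 0 0 1'; python3 go.py g -92 0 90.8
```

```text
t: 8.6
ee_pos: [559.6, 147.6, 90.2]
orientation: [-0.634, -3.065, 0.002]
ft_force: [-19.1, 14.6, 8.9]
width: 45.8
grasp_force: 30.0
t 8.6 pos [559.6 147.6  90.2] yaw 156.62 w 45.8 F [-19.1  14.6   8.9] -> rows [-0.0291  0.0019 -0.0031] [-0.0064 -0.0212  0.004 ]
```

```bash
python3 -m jog '0 0.015 -0.008 0 0 0 1;0 0.015 -0.008 0 0 0 1;0 0.015 -0.008 0 0 0 1'; python3 go.py g -92 0 90.8;python3 -m jog '-0.01 0 0 0 0 0 1;-0.01 0 0 0 0 0 1;-0.01 0 0 0 0 0 1'; python3 go.py g -92 0 90.8
```

```text
t: 8.9
ee_pos: [559.8, 148.0, 90.5]
orientation: [-0.634, -3.063, 0.008]
ft_force: [-16.5, 1.9, 1.3]
width: 45.9
grasp_force: 30.0
t 8.9 pos [559.8 148.   90.5] yaw 156.6 w 45.9 F [-16.5   1.9   1.3] -> rows [-0.0292  0.0002 -0.0018] [-0.0144 -0.0233  0.0033]
t: 9.2
ee_pos: [559.9, 147.9, 90.5]
orientation: [-0.634, -3.06, 0.008]
ft_force: [-22.1, 5.8, 6.0]
width: 46.0
grasp_force: 30.0
t 9.2 pos [559.9 147.9  90.5] yaw 156.59 w 46.0 F [-22.1   5.8   6. ] -> rows [-0.0284  0.0001 -0.0018] [-0.0156 -0.0295  0.003 ]
```

It is firmly seated: a 3 mm sideways command moved it only 0.4 mm. So this is the 18 mm bore, a reject, and the pin's lateral estimate holds. I draw it off and check the cardboard flap near the box before placing.

```bash
python3 -m jog '0.1 0 0 0 0 0 1;0.2 0 0 0 0 0 1;0.3 0 0 0 0 0 1;0.35 0 -0.2 0 0 0 1;0.35 0 -0.3 0 0 0 1;0.35 0 -0.3 0 0 0 1'; python3 go.py 553 323 150 95.9; python3 - <<'E'
from h import *
im=get_image("scene")[150:290,75:285]; cv2.imwrite("pics/e.png",cv2.resize(im,None,fx=3.8,fy=3.8,interpolation=cv2.INTER_CUBIC)[:,:,::-1])
for z in (0,46,60,100): print(z,[px("scene",[X,Y,z]).round() for X,Y in((680,400),(680,260),(720,330))],[px("top",[X,Y,z]).round() for X,Y in((680,400),(680,260),(720,330))])
E
```

```text
t: 9.8
ee_pos: [505.9, 176.4, 155.3]
orientation: [0.634, 3.072, 0.005]
ft_force: [0.1, 0.7, -2.4]
width: 45.8
grasp_force: 30.0
t 9.8 pos [505.9 176.4 155.3] yaw 156.66 w 45.8 F [ 0.1  0.7 -2.4] -> rows [0.0743 0.7664 0.0293] [0.0111 0.0037 2.0255]
0 [array([187., 261.]), array([229., 239.]), array([200., 244.])] [array([154., 146.]), array([210., 146.]), array([182., 130.])]
46 [array([184., 246.]), array([228., 225.]), array([198., 230.])] [array([149., 142.]), array([206., 142.]), array([178., 126.])]
60 [array([183., 242.]), array([228., 221.]), array([198., 226.])] [array([147., 141.]), array([205., 141.]), array([176., 125.])]
100 [array([181., 229.]), array([226., 209.]), array([196., 213.])] [array([141., 137.]), array([201., 137.]), array([172., 121.])]
```

View pics/e.png

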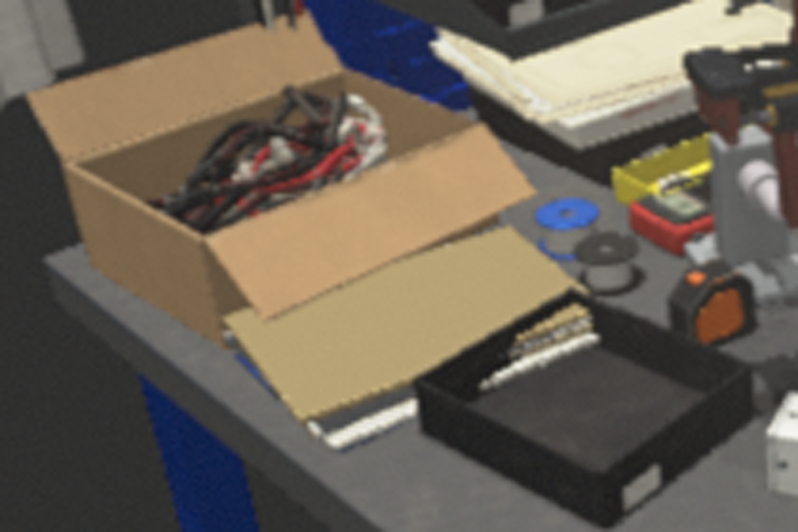

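The cardboard flap's edge is near x≈775. The paper stack is low, so the gripper body clears both box slots. Going to the far slot first.

```bash
python3 -m jog '0 0.2 0 0 0 0.25 1;0 0.4 0 0 0 0.5 1;0 0.6 0 0 0 0.75 1;0 0.76 0 0 0 1 1;0 0.76 0 0 0 1 1'; python3 -m jog '0 0 0 0 0 0.25 1;0 0 0 0 0 0.5 1;0 0 0 0 0 0.75 1;0 0 0 0 0 1 1;0 0 0 0 0 1 1'; python3 go.py 632 331 90 95.9
```

```text
t: 10.35
ee_pos: [565.5, 318.1, 150.7]
orientation: [1.412, 2.806, 0.002]
ft_force: [-0.5, -1.3, -1.6]
width: 46.1
grasp_force: 30.0
t: 10.85
ee_pos: [563.6, 313.8, 150.8]
orientation: [-2.089, -2.345, 0.004]
ft_force: [0.4, 0.0, -1.9]
width: 45.3
grasp_force: 30.0
t 10.85 pos [563.6 313.8 150.8] yaw 96.6 w 45.3 F [ 0.4  0.  -1.9] -> rows [0.0466 0.3504 0.3032] [-0.0048  0.0022  0.0232]
```

```bash
python3 -m jog '0.04 0.2 0.1 0 0 0.023 1;0.046 0.35 0.2 0 0 0.023 1;0.046 0.35 0.3 0 0 0.023 1;0.046 0.35 0.3 0 0 0.023 1;0.046 0.35 0.3 0 0 0.023 1'; python3 go.py 632 331 26.2 95.9
```

```text
t: 11.35
ee_pos: [631.8, 331.3, 91.4]
orientation: [-2.1, -2.335, 0.004]
ft_force: [0.3, 0.3, -1.5]
width: 45.8
grasp_force: 30.0
t 11.35 pos [631.8 331.3  91.4] yaw 96.06 w 45.8 F [ 0.3  0.3 -1.5] -> rows [-0.0014  0.0016  0.3261] [-0.0053  0.002   0.0053]
```

```bash
python3 -m jog '0 0 0.15 0 0 0 1;0 0 0.28 0 0 0 1;0 0 0.31 0 0 0 1;0 0 0.32 0 0 0 1;0 0 0.325 0 0 0 1;0 0 0.325 0 0 0 1'; python3 go.py 632 331 26 95.9
```

```text
t: 11.95
ee_pos: [633.7, 332.7, 29.3]
orientation: [2.102, 2.333, 0.003]
ft_force: [-1.2, 0.4, -2.9]
width: 46.0
grasp_force: 30.0
t 11.95 pos [633.7 332.7  29.3] yaw 95.95 w 46.0 F [-1.2  0.4 -2.9] -> rows [-0.0075 -0.0096  0.0163] [ 0.0042 -0.0016  0.0018]
```

```bash
python3 -m jog '0 -0.005 0.003 0 0 0 1;0 -0.005 0.003 0 0 0 1;0 -0.005 0.003 0 0 0 1'; python3 go.py 632 331 150 95.9
```

```text
t: 12.25
ee_pos: [632.0, 332.2, 27.4]
orientation: [2.103, 2.333, 0.001]
ft_force: [0.9, -0.7, -1.6]
width: 46.1
grasp_force: 30.0
t 12.25 pos [632.  332.2  27.4] yaw 95.94 w 46.1 F [ 0.9 -0.7 -1.6] -> rows [-6.000e-03 -4.000e-04 -6.128e-01] [ 0.001  -0.0004  0.0013]
```

```bash
python3 -m jog '0 0 0.008 0 0 0 1;0 0 0.008 0 0 0 1;0 0 0.008 0 0 0 1'; python3 -m jog '0 0 0 0 0 0 -0.3;0 0 0 0 0 0 -0.3;0 0 0 0 0 0 -0.3;0 0 0 0 0 0 -0.3;0 0 0 0 0 0 -0.3'; python3 go.py 632 331 150 95.9
```

```text
t: 12.55
ee_pos: [632.2, 332.1, 26.2]
orientation: [2.103, 2.333, 0.001]
ft_force: [-1.5, -2.1, 4.4]
width: 45.6
grasp_force: 30.0
t: 13.05
ee_pos: [631.9, 332.1, 25.2]
orientation: [-2.103, -2.333, 0.0]
ft_force: [0.0, 0.7, 0.4]
width: 56.9
grasp_force: 0.0
t 13.05 pos [631.9 332.1  25.2] yaw 95.94 w 56.9 F [0.  0.7 0.4] -> rows [-5.700e-03  1.000e-04 -6.239e-01] [-0.0002  0.0001  0.0012]
```

```bash
python3 -m jog '0 0 -0.15 0 0 0 -0.3;0 0 -0.35 0 0 0 -0.3;0 0 -0.6 0 0 0 -1;0 0 -0.6 0 0 -0.25 -1;0 -0.2 -0.6 0 0 -0.5 -1;0 -0.4 -0.6 0 0 -0.75 -1;0 -0.6 -0.6 0 0 -1 -1;0 -0.6 -0.6 0 0 -1 -1'; python3 go.py 453 108.5 120 190.2; python3 - <<'E'
from h import *
get_image("scene")
for r in pinpoint("sleeve_1","scene")[:4]: print(round(r["confidence"],2),w("scene",r["xyz"]).round(1))
E
```

```text
t: 13.85
ee_pos: [507.3, 318.4, 144.7]
orientation: [-1.42, -2.799, 0.007]
ft_force: [0.0, -0.1, 0.7]
width: 87.8
grasp_force: 0.0
t 13.85 pos [507.3 318.4 144.7] yaw 126.2 w 87.8 F [ 0.  -0.1  0.7] -> rows [-0.6867 -0.8384  0.1276] [-0.0083 -0.0071 -2.1332]
0.96 [632.3 336.4  26.8]
0.78 [452.2 107.9  28.1]
0.77 [423.9 256.   23.6]
0.42 [ 6.144e+02 -1.077e+02 -3.000e-01]
```

```bash
python3 -m jog '-0.2 -0.2 0 0 0 -0.25 -1;-0.4 -0.4 0 0 0 -0.5 -1;-0.6 -0.6 0 0 0 -0.75 -1;-0.68 -0.83 0.1 0 0 -1 -1;-0.68 -0.83 0.1 0 0 -1 -1;-0.68 -0.83 0.1 0 0 -1 -1'; python3 -m jog '0 0 0 0 0 -0.25 -1;0 0 0 0 0 -0.5 -1;0 0 0 0 0 -0.75 -1;0 0 0 0 0 -1 -1;0 0 0 0 0 -1 -1'; python3 go.py 453 108.5 100 190.2
```

```text
t: 14.55
ee_pos: [457.8, 109.9, 124.8]
orientation: [-0.662, -3.07, 0.001]
ft_force: [0.7, 0.9, -0.3]
width: 87.8
grasp_force: 0.0
t: 15.05
ee_pos: [460.4, 113.2, 125.9]
orientation: [-0.163, 3.135, 0.001]
ft_force: [-0.1, -0.1, -0.6]
width: 87.7
grasp_force: 0.0
t 15.05 pos [460.4 113.2 125.9] yaw -174.05 w 87.7 F [-0.1 -0.1 -0.6] -> rows [ 0.0394 -0.0195  0.1295] [ 0.0005  0.0051 -0.1415]
```

```bash
python3 -m jog '0.04 -0.02 0.15 0 0 -0.14 -1;0.04 -0.02 0.35 0 0 -0.14 -1;0.04 -0.02 0.5 0 0 -0.14 -1;0.04 -0.02 0.513 0 0 -0.14 -1;0.04 -0.02 0.513 0 0 -0.14 -1;0.04 -0.02 0.513 0 0 -0.14 -1'; python3 -m jog '0 0 0 0 0 0 1;0 0 0 0 0 0 1;0 0 0 0 0 0 1;0 0 0 0 0 0 1;0 0 0 0 0 0 1;0 0 0 0 0 0 1;0 0 0 0 0 0 1;0 0 0 0 0 0 1';python3 go.py g -150 0 90.8
```

```text
t: 15.65
ee_pos: [451.8, 107.8, 23.9]
orientation: [-0.275, 3.127, 0.0]
ft_force: [-0.2, 0.2, 0.3]
width: 87.5
grasp_force: 0.0
t: 16.45
ee_pos: [450.5, 107.4, 22.9]
orientation: [-0.277, 3.129, 0.0]
ft_force: [-1.1, 0.6, 4.0]
width: 46.0
grasp_force: 30.0
t 16.45 pos [450.5 107.4  22.9] yaw -169.87 w 46.0 F [-1.1  0.6  4. ] -> rows [-0.3567  0.2482 -0.3395] [1.0000e-04 2.0000e-04 1.1211e+00]
```

```bash
python3 -m jog '0 0 -0.2 0 0 0 1;-0.1 0.1 -0.37 0 0 0.25 1;-0.2 0.2 -0.37 0 0 0.5 1;-0.33 0.25 -0.37 0 0 0.75 1;-0.35 0.25 -0.36 0 0 1 1;-0.35 0.25 -0.34 0 0 1 1;-0.35 0.25 -0.34 0 0 1 1';python3 go.py g -130 0 90
```

```text
t: 17.15
ee_pos: [509.0, 168.4, 89.6]
orientation: [-0.536, -3.093, 0.002]
ft_force: [0.1, 0.3, -2.9]
width: 46.2
grasp_force: 30.0
t 17.15 pos [509.  168.4  89.6] yaw 160.34 w 46.2 F [ 0.1  0.3 -2.9] -> rows [-0.113   0.0002 -0.0024] [-0.0037 -0.0045  0.1279]
```

```bash
python3 -m jog '-0.05 0 -0.002 0 0 0.128 1;-0.11 0 -0.002 0 0 0.128 1;-0.113 0 -0.002 0 0 0.128 1;-0.113 0 -0.002 0 0 0.128 1';python3 go.py g -106 0 90
```

```text
t: 17.55
ee_pos: [531.6, 160.8, 91.0]
orientation: [-0.643, -3.075, 0.0]
ft_force: [-0.9, 0.5, -2.5]
width: 45.6
grasp_force: 30.0
t 17.55 pos [531.6 160.8  91. ] yaw 156.37 w 45.6 F [-0.9  0.5 -2.5] -> rows [-0.1138 -0.0022  0.0049] [-0.0006 -0.0008 -0.0045]
```

```bash
python3 -m jog '-0.05 -0.001 0.003 0 0 0 1;-0.1 -0.002 0.003 0 0 0 1;-0.12 -0.002 0.003 0 0 0 1;-0.14 -0.002 0.003 0 0 0 1;-0.155 -0.002 0.003 0 0 0 1;-0.165 -0.002 0.003 0 0 0 1;-0.175 -0.002 0.003 0 0 0 1;-0.175 -0.002 0.003 0 0 0 1';python3 go.py g -75 0 90
```

```text
t: 18.35
ee_pos: [563.8, 146.8, 90.6]
orientation: [0.645, 3.075, 0.0]
ft_force: [-0.2, -0.1, -3.0]
width: 46.1
grasp_force: 30.0
t 18.35 pos [563.8 146.8  90.6] yaw 156.3 w 46.1 F [-0.2 -0.1 -3. ] -> rows [-0.0934 -0.002   0.003 ] [ 0.0002  0.0002 -0.0068]
```

```bash
python3 -m jog '-0.02 0 0.002 0 0 0 1;-0.04 -0.001 0.003 0 0 0 1;-0.06 -0.001 0.003 0 0 0 1;-0.08 -0.002 0.003 0 0 0 1;-0.095 -0.002 0.003 0 0 0 1;-0.11 -0.002 0.003 0 0 0 1;-0.11 -0.002 0.003 0 0 0 1';python3 go.py g -60 0 90
```

```text
t: 19.05
ee_pos: [584.1, 137.4, 90.0]
orientation: [0.646, 3.074, 0.0]
ft_force: [0.0, 0.1, -3.1]
width: 46.1
grasp_force: 30.0
t 19.05 pos [584.1 137.4  90. ] yaw 156.28 w 46.1 F [ 0.   0.1 -3.1] -> rows [-0.0567  0.0003  0.    ] [ 0.0004  0.0006 -0.0073]
```

```bash
python3 -m jog '-0.015 0 0 0 0 0 1;-0.03 0 0 0 0 0 1;-0.04 0 0 0 0 0 1;-0.05 0 0 0 0 0 1;-0.06 0 0 0 0 0 1;-0.06 0 0 0 0 0 1;-0.06 0 0 0 0 0 1';python3 go.py g -55 0 90
```

```text
t: 19.75
ee_pos: [594.6, 132.7, 89.9]
orientation: [-0.645, -3.074, 0.0]
ft_force: [-0.4, 0.6, -3.2]
width: 46.0
grasp_force: 30.0
t 19.75 pos [594.6 132.7  89.9] yaw 156.29 w 46.0 F [-0.4  0.6 -3.2] -> rows [-0.0241  0.0008 -0.0003] [-0.0001 -0.0002 -0.007 ]
```

```bash
python3 -m jog '-0.01 0 0 0 0 0 1;-0.02 0.001 0 0 0 0 1;-0.03 0.001 0 0 0 0 1;-0.04 0.001 0 0 0 0 1;-0.04 0.001 0 0 0 0 1';python3 go.py g -45 0 90
```

```text
t: 20.25
ee_pos: [602.3, 129.6, 90.0]
orientation: [0.645, 3.074, 0.0]
ft_force: [0.2, -0.6, -2.3]
width: 46.2
grasp_force: 30.0
t 20.25 pos [602.3 129.6  90. ] yaw 156.28 w 46.2 F [ 0.2 -0.6 -2.3] -> rows [-0.0323 -0.0004 -0.    ] [ 0.0003  0.0004 -0.0072]
```

```bash
python3 -m jog '-0.015 0 0 0 0 0 1;-0.03 0 0 0 0 0 1;-0.045 0 0 0 0 0 1;-0.06 0 0 0 0 0 1;-0.07 0 0 0 0 0 1;-0.07 0 0 0 0 0 1';python3 go.py g -35 0 90
```

```text
t: 20.85
ee_pos: [610.8, 125.6, 89.6]
orientation: [-0.644, -3.066, 0.001]
ft_force: [-14.1, 9.6, 8.0]
width: 46.1
grasp_force: 30.0
t 20.85 pos [610.8 125.6  89.6] yaw 156.29 w 46.1 F [-14.1   9.6   8. ] -> rows [-0.0352  0.0012 -0.0023] [-0.0042 -0.0163 -0.0071]
```

Force appears only at −42 with a free run past the step. This one ran up to the stand, so it is the 37 mm bore, a reject. I draw it off into the box's near slot.

```bash
python3 -m jog '0.1 0 0 0 0 0 1;0.2 0 0 0 0 0 1;0.3 0 0 0 0 0 1;0.4 0 0 0 0 0 1;0.5 0 0 0 0 0 1;0.55 0 -0.15 0 0 0 1;0.55 0 -0.3 0 0 0 1;0.55 0 -0.3 0 0 0 1'; python3 go.py 554.5 323 150 95.9
```

```text
t: 21.65
ee_pos: [516.5, 169.2, 153.6]
orientation: [0.643, 3.069, 0.005]
ft_force: [1.1, 0.2, -2.5]
width: 45.6
grasp_force: 30.0
t 21.65 pos [516.5 169.2 153.6] yaw 156.32 w 45.6 F [ 1.1  0.2 -2.5] -> rows [0.135  0.7802 0.0206] [0.0132 0.0046 2.0141]
```

```bash
python3 -m jog '0.05 0.2 0 0.013 0.004 0.25 1;0.1 0.4 0 0.013 0.004 0.5 1;0.13 0.6 0 0.013 0.004 0.75 1;0.135 0.78 0 0.013 0.004 1 1;0.135 0.78 0 0.013 0.004 1 1;0.135 0.78 0 0.013 0.004 1 1'; python3 -m jog '0 0 0 0 0 0.25 1;0 0 0 0 0 0.5 1;0 0 0 0 0 0.75 1;0 0 0 0 0 1 1;0 0 0 0 0 1 1'; python3 go.py 554.5 323 26 95.9; python3 - <<'E'
from h import *
get_image("scene")
for r in pinpoint("sleeve_1","scene")[:4]: print(round(r["confidence"],2),w("scene",r["xyz"]).round(1))
E
```

```text
t: 22.25
ee_pos: [551.6, 322.0, 148.5]
orientation: [-1.414, -2.801, 0.012]
ft_force: [-0.6, -0.3, -2.0]
width: 45.9
grasp_force: 30.0
t: 22.75
ee_pos: [551.5, 320.3, 149.3]
orientation: [-2.096, -2.337, 0.013]
ft_force: [-0.6, 0.1, -1.1]
width: 45.7
grasp_force: 30.0
t 22.75 pos [551.5 320.3 149.3] yaw 96.23 w 45.7 F [-0.6  0.1 -1.1] -> rows [0.0145 0.021  0.6164] [-0.0148  0.0079  0.0109]
0.84 [423.4 255.   25.6]
0.77 [633.3 336.5  25.9]
0.71 [551.7 318.2 153.8]
```

```bash
python3 -m jog '0.014 0.02 0.1 -0.015 0.008 0.01 1;0.014 0.02 0.3 -0.015 0.008 0.01 1;0.014 0.02 0.5 -0.015 0.008 0.01 1;0.014 0.02 0.59 -0.015 0.008 0.01 1;0.014 0.02 0.605 -0.015 0.008 0.01 1;0.014 0.02 0.61 -0.015 0.008 0.01 1;0.014 0.02 0.61 -0.015 0.008 0.01 1;0.014 0.02 0.61 -0.015 0.008 0.01 1'; python3 go.py 554.5 323 25 95.9
```

```text
t: 23.65
ee_pos: [556.2, 325.4, 29.8]
orientation: [2.101, 2.334, 0.007]
ft_force: [-1.0, 0.2, -2.0]
width: 46.2
grasp_force: 30.0
t 23.65 pos [556.2 325.4  29.8] yaw 96.02 w 46.2 F [-1.   0.2 -2. ] -> rows [-0.0111 -0.01    0.024 ] [ 0.0085 -0.004   0.0039]
```

```bash
python3 -m jog '0 0 0.008 0 0 0 1;0 0 0.008 0 0 0 1;0 0 0.012 0 0 0 1;0 0 0.012 0 0 0 1'; python3 go.py 554.5 323 25 95.9
```

```text
t: 24.05
ee_pos: [555.1, 324.7, 25.6]
orientation: [2.102, 2.334, 0.003]
ft_force: [0.1, -0.1, -2.4]
width: 46.2
grasp_force: 30.0
t 24.05 pos [555.1 324.7  25.6] yaw 96.0 w 46.2 F [ 0.1 -0.1 -2.4] -> rows [-0.0084 -0.0037  0.003 ] [ 0.0033 -0.0018  0.0033]
```

```bash
python3 -m jog '0 0 0.002 0 0 0 1;0 0 0.002 0 0 0 1;0 0 0.002 0 0 0 -0.3;0 0 0.002 0 0 0 -0.3;0 0 0.002 0 0 0 -0.3;0 0 0.002 0 0 0 -0.3;0 0 0.002 0 0 0 -0.3'; python3 go.py 424 255.8 150 208
```

```text
t: 24.75
ee_pos: [555.1, 324.8, 25.1]
orientation: [2.102, 2.334, 0.003]
ft_force: [0.4, -0.3, 0.2]
width: 56.7
grasp_force: 0.0
t 24.75 pos [555.1 324.8  25.1] yaw 96.0 w 56.7 F [ 0.4 -0.3  0.2] -> rows [-0.2739 -0.6868 -0.6259] [ 3.7000e-03  1.9000e-03 -3.7335e+00]
```

```bash
python3 -m jog '0 0 -0.15 0 0 0 -0.3;0 0 -0.35 0 0 0 -0.3;0 0 -0.6 0 0 0 -1;0 0 -0.6 0 0 -0.25 -1;0 -0.2 -0.6 0 0 -0.5 -1;-0.1 -0.4 -0.6 0 0 -0.75 -1;-0.2 -0.5 -0.6 0 0 -1 -1;-0.2 -0.5 -0.6 0 0 -1 -1'; python3 go.py 424 255.8 120 208;python3 - <<'E'
from h import *
get_image("scene")
for r in pinpoint("sleeve_1","scene")[:4]: print(round(r["confidence"],2),w("scene",r["xyz"]).round(1))
E
```

```text
t: 25.55
ee_pos: [456.3, 272.1, 144.6]
orientation: [-1.422, -2.8, 0.003]
ft_force: [0.4, 0.1, -0.2]
width: 88.1
grasp_force: 0.0
t 25.55 pos [456.3 272.1 144.6] yaw 126.16 w 88.1 F [ 0.4  0.1 -0.2] -> rows [ 0.0297 -0.1781  0.1235] [-0.0028 -0.0029 -2.728 ]
0.67 [556.9 323.3  27.9]
0.66 [631.6 333.   25.4]
0.64 [424.  253.9  24.5]
```

```bash
python3 -m jog '0.03 -0.1 0 0 0 -0.28 -1;0.03 -0.17 0 0 0 -0.56 -1;0.03 -0.17 0 0 0 -0.8 -1;0.03 -0.17 0 0 0 -1 -1;0.03 -0.17 0 0 0 -1 -1'; python3 -m jog '0 0 0 0 0 -0.28 -1;0 0 0 0 0 -0.56 -1;0 0 0 0 0 -0.8 -1;0 0 0 0 0 -1 -1;0 0 0 0 0 -1 -1';python3 go.py 424 255.5 23 208
```

```text
t: 26.15
ee_pos: [429.9, 260.2, 145.1]
orientation: [0.654, 3.07, 0.004]
ft_force: [0.3, 0.1, -0.4]
width: 88.2
grasp_force: 0.0
t: 26.65
ee_pos: [429.5, 259.9, 144.9]
orientation: [-0.16, 3.135, 0.002]
ft_force: [0.7, 0.6, 0.0]
width: 87.8
grasp_force: 0.0
t 26.65 pos [429.5 259.9 144.9] yaw -174.16 w 87.8 F [0.7 0.6 0. ] -> rows [ 0.031  -0.0198  0.6095] [ 0.0015  0.005  -0.7386]
```

```bash
python3 -m jog '0.03 -0.02 0.1 0 0 -0.28 -1;0.03 -0.02 0.2 0 0 -0.56 -1;0.03 -0.02 0.3 0 0 -0.739 -1;0.03 -0.02 0.45 0 0 -0.739 -1;0.03 -0.02 0.59 0 0 -0.739 -1;0.03 -0.02 0.608 0 0 -0.739 -1;0.03 -0.02 0.608 0 0 -0.739 -1'; python3 -m jog '0 0 0 0 0 0 -0.5;0 0 0 0 0 0 1;0 0 0 0 0 0 1;0 0 0 0 0 0 1;0 0 0 0 0 0 1;0 0 0 0 0 0 1;0 0 0 0 0 0 1;0 0 0 0 0 0 1';python3 go.py g -140 0 90
```

```text
t: 27.35
ee_pos: [423.2, 254.8, 22.8]
orientation: [-0.76, 3.048, 0.0]
ft_force: [-0.2, 0.1, 0.1]
width: 88.2
grasp_force: 0.0
t: 28.15
ee_pos: [423.3, 254.9, 23.6]
orientation: [-0.764, 3.045, 0.001]
ft_force: [-0.8, 0.3, 4.9]
width: 46.1
grasp_force: 29.9
t 28.15 pos [423.3 254.9  23.6] yaw -151.84 w 46.1 F [-0.8  0.3  4.9] -> rows [-0.2194 -0.6277 -0.3319] [0.0023 0.0036 1.722 ]
```

```bash
python3 -m jog '0 0 -0.2 0 0 0 1;-0.05 -0.1 -0.37 0 0 0.25 1;-0.1 -0.3 -0.37 0 0 0.5 1;-0.15 -0.45 -0.37 0 0 0.75 1;-0.2 -0.6 -0.36 0 0 1 1;-0.2 -0.62 -0.34 0 0 1 1;-0.2 -0.62 -0.34 0 0 1 1';python3 go.py g -130 0 90.4
```

```text
t: 28.85
ee_pos: [516.4, 163.4, 90.4]
orientation: [-0.051, -3.141, -0.001]
ft_force: [-1.5, 0.1, -1.5]
width: 45.4
grasp_force: 29.9
t 28.85 pos [516.4 163.4  90.4] yaw 178.15 w 45.4 F [-1.5  0.1 -1.5] -> rows [-0.0698 -0.0106  0.0001] [ 0.001  -0.0008  0.7217]
```

```bash
python3 -m jog '0 -0.01 0 0 0 0.25 1;-0.02 -0.01 0 0 0 0.5 1;-0.04 -0.01 0 0 0 0.722 1;-0.07 -0.01 0 0 0 0.722 1;-0.07 -0.01 0 0 0 0.722 1;-0.07 -0.01 0 0 0 0.722 1';python3 go.py g -106 0 90.4
```

```text
t: 29.45
ee_pos: [530.3, 162.2, 91.2]
orientation: [0.634, 3.076, 0.002]
ft_force: [-0.2, -0.2, -1.9]
width: 46.1
grasp_force: 29.9
t 29.45 pos [530.3 162.2  91.2] yaw 156.7 w 46.1 F [-0.2 -0.2 -1.9] -> rows [-0.1225 -0.0069  0.0039] [0.0023 0.0009 0.0067]
```

```bash
python3 -m jog '-0.05 -0.005 0.002 0 0 0.006 1;-0.1 -0.005 0.002 0 0 0.006 1;-0.12 -0.005 0.002 0 0 0.006 1;-0.14 -0.005 0.002 0 0 0.006 1;-0.155 -0.005 0.002 0 0 0.006 1;-0.165 -0.005 0.002 0 0 0.006 1;-0.175 -0.005 0.002 0 0 0.006 1;-0.175 -0.005 0.002 0 0 0.006 1';python3 go.py g -72 0 90.4
```

```text
t: 30.25
ee_pos: [562.7, 147.0, 91.0]
orientation: [0.644, 3.073, 0.002]
ft_force: [-0.0, 0.2, -1.7]
width: 45.8
grasp_force: 29.9
t 30.25 pos [562.7 147.   91. ] yaw 156.33 w 45.8 F [-0.   0.2 -1.7] -> rows [-0.1139 -0.0005  0.003 ] [ 0.0031  0.002  -0.0058]
```

```bash
python3 -m jog '-0.02 0 0.002 0 0 0 1;-0.04 0 0.002 0 0 0 1;-0.06 0 0.002 0 0 0 1;-0.08 0 0.002 0 0 0 1;-0.095 0 0.002 0 0 0 1;-0.11 0 0.002 0 0 0 1;-0.115 0 0.002 0 0 0 1;-0.115 0 0.002 0 0 0 1';python3 go.py g -62 0 90.4
```

```text
t: 31.05
ee_pos: [583.7, 137.6, 90.6]
orientation: [0.644, 3.073, 0.002]
ft_force: [-0.3, 0.4, -1.7]
width: 45.5
grasp_force: 29.9
t 31.05 pos [583.7 137.6  90.6] yaw 156.31 w 45.5 F [-0.3  0.4 -1.7] -> rows [-0.0487 -0.      0.001 ] [ 0.0031  0.0019 -0.0062]
```

```bash
python3 -m jog '-0.015 0 0 0 0 0 1;-0.03 0 0 0 0 0 1;-0.045 0 0 0 0 0 1;-0.055 0 0 0 0 0 1;-0.065 0 0 0 0 0 1;-0.065 0 0 0 0 0 1';python3 go.py g -62 0 90.4
```

```text
t: 31.65
ee_pos: [590.4, 134.1, 90.0]
orientation: [-0.642, -3.066, -0.001]
ft_force: [-18.2, 11.7, 8.8]
width: 46.0
grasp_force: 30.0
t 31.65 pos [590.4 134.1  90. ] yaw 156.33 w 46.0 F [-18.2  11.7   8.8] -> rows [-0.0109  0.0026 -0.0023] [-0.003  -0.0176 -0.0057]
```

It stopped at the step at −64, with 22 N. This is the good 28 mm bore. I draw it off, lift high and carry it to the pad.

```bash
python3 -m jog '0.1 0 0 0 0 0 1;0.2 0 0 0 0 0 1;0.3 0 0 0 0 0 1;0.38 0 0 0 0 0 1;0.4 0 -0.2 0 0 0 1;0.4 0 -0.4 0 0 0 1;0.4 0 -0.55 0 0 0 1;0.4 0 -0.55 0 0 0 1'; python3 go.py 525 -288 200 156.5
```

```text
t: 32.45
ee_pos: [524.8, 165.5, 204.9]
orientation: [0.642, 3.066, 0.008]
ft_force: [-0.3, -0.3, -0.4]
width: 45.8
grasp_force: 30.0
t 32.45 pos [524.8 165.5 204.9] yaw 156.34 w 45.8 F [-0.3 -0.3 -0.4] -> rows [-0.9109 -2.0764  0.0168] [ 0.0135  0.0145 -0.0054]
```

```bash
python3 -m jog '-0.1 -0.2 0 0.013 0.014 0 1;-0.2 -0.4 0 0.013 0.014 0 1;-0.3 -0.65 0 0.013 0.014 0 1;-0.4 -0.9 0 0.013 0.014 0 1;-0.45 -1 0 0.013 0.014 0 1;-0.45 -1 0 0.013 0.014 0 1;-0.45 -1 0 0.013 0.014 0 1'; python3 go.py 525 -288 200 156.5
```

```text
t: 33.15
ee_pos: [523.5, -55.2, 199.2]
orientation: [-0.646, -3.065, 0.006]
ft_force: [-0.8, 0.4, -1.9]
width: 45.8
grasp_force: 30.0
t 33.15 pos [523.5 -55.2 199.2] yaw 156.21 w 45.8 F [-0.8  0.4 -1.9] -> rows [-0.4763 -1.0623 -0.0021] [-0.0104 -0.0154 -0.0097]
```

```bash
python3 -m jog '-0.1 -0.2 0 0 0 0 1;-0.2 -0.4 0 0 0 0 1;-0.3 -0.65 0 0 0 0 1;-0.4 -0.9 0 0 0 0 1;-0.45 -1 0 0 0 0 1;-0.45 -1 0 0 0 0 1;-0.45 -1 0 0 0 0 1'; python3 go.py 525 -288 46 156.5
```

```text
t: 33.85
ee_pos: [526.2, -272.9, 199.9]
orientation: [-0.643, -3.066, 0.005]
ft_force: [-0.5, 1.1, -2.5]
width: 45.6
grasp_force: 30.0
t 33.85 pos [ 526.2 -272.9  199.9] yaw 156.32 w 45.6 F [-0.5  1.1 -2.5] -> rows [-0.0308 -0.0679  0.7694] [-0.0088 -0.0153 -0.0059]
```

```bash
python3 -m jog '-0.03 -0.06 0.2 -0.009 -0.015 0 1;-0.03 -0.06 0.4 -0.009 -0.015 0 1;-0.03 -0.06 0.6 -0.009 -0.015 0 1;-0.03 -0.06 0.72 -0.009 -0.015 0 1;-0.03 -0.06 0.75 -0.009 -0.015 0 1;-0.03 -0.06 0.76 -0.009 -0.015 0 1;-0.03 -0.06 0.765 -0.009 -0.015 0 1;-0.03 -0.06 0.765 -0.009 -0.015 0 1'; python3 go.py 525 -288 45.4 156.5
```

```text
t: 34.65
ee_pos: [526.8, -287.9, 49.3]
orientation: [0.643, 3.071, -0.002]
ft_force: [-0.6, 0.7, -1.9]
width: 46.0
grasp_force: 30.0
t 34.65 pos [ 526.8 -287.9   49.3] yaw 156.36 w 46.0 F [-0.6  0.7 -1.9] -> rows [ 0.0082 -0.0042  0.0194] [-0.0014  0.0076 -0.0047]
```

```bash
python3 -m jog '0 0 0.004 0 0 0 1;0 0 0.008 0 0 0 1;0 0 0.012 0 0 0 1;0 0 0.012 0 0 0 1'; python3 go.py 525 -288 45.4 156.5
```

```text
t: 35.05
ee_pos: [526.1, -288.1, 46.2]
orientation: [0.644, 3.073, -0.002]
ft_force: [0.3, 0.4, 4.6]
width: 45.9
grasp_force: 30.0
t 35.05 pos [ 526.1 -288.1   46.2] yaw 156.32 w 45.9 F [0.3 0.4 4.6] -> rows [ 0.0054 -0.0016  0.0039] [-0.0011  0.0045 -0.0062]
```

Contact with the pad, so I release and lift off.

```bash
python3 -m jog '0 0 0 0 0 0 1;0 0 0 0 0 0 -0.3;0 0 0 0 0 0 -0.3;0 0 0 0 0 0 -0.5;0 0 0 0 0 0 -0.5;0 0 0 0 0 0 -0.5'; python3 -m jog '0 0 -0.1 0 0 0 -0.5;0 0 -0.3 0 0 0 -0.5;0 0 -0.5 0 0 0 -0.5;0 0 -0.75 0 0 0 -0.5;0 0 -0.9 0 0 0 -0.5;0 0 -0.9 0 0 0 -0.5;0 0 -0.9 0 0 0 -0.5'; python3 - <<'E'
from h import *
im=get_image("scene"); cv2.imwrite("pics/f.png",cv2.resize(im[130:300,170:470],None,fx=2.6,fy=2.6,interpolation=cv2.INTER_CUBIC)[:,:,::-1])
for t in("sleeve_1","flux_can","tape_measure","driver_red"):
    for r in pinpoint(t,"scene")[:4]: print(t,round(r["confidence"],2),w("scene",r["xyz"]).round(1))
E
```

```text
t: 35.65
ee_pos: [525.7, -287.8, 45.3]
orientation: [0.644, 3.074, -0.001]
ft_force: [-0.0, -0.2, 0.3]
width: 66.1
grasp_force: 0.0
t: 36.35
ee_pos: [525.6, -287.7, 225.8]
orientation: [0.644, 3.072, -0.002]
ft_force: [-1.0, -0.8, -0.6]
width: 65.8
grasp_force: 0.0
sleeve_1 0.57 [ 525.8 -286.    48.6]
sleeve_1 0.56 [556.6 323.5  28.9]
sleeve_1 0.55 [627.2 122.8  89. ]
sleeve_1 0.33 [607.4 197.3   4.4]
flux_can 0.76 [ 615.7 -108.1    2.4]
flux_can 0.72 [633.7 331.8  24.9]
flux_can 0.63 [607.9 196.3   3. ]
flux_can 0.3 [557.4 320.5  28.2]
tape_measure 0.92 [612.3 194.7   4.3]
driver_red 0.48 [543.5  79.3   4.8]
driver_red 0.44 [ 6.147e+02 -1.062e+02 -5.000e-01]
```

View pics/f.png

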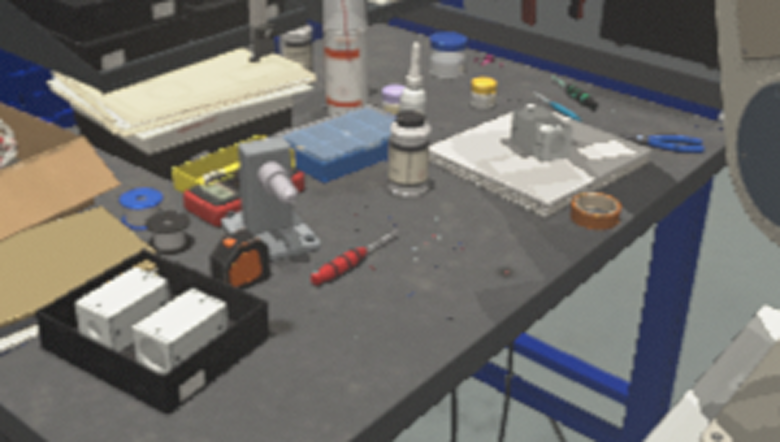

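The picture shows both rejects flat in the box, at crop pixels (120,305) and (180,330). The good sleeve lies flat on the pad at (540,130), and the can, tape measure and screwdriver are where they stood.

```bash
python3 -c "from workcell import close_job; print(close_job())"
```

```text
the job is handed in; nothing more can be done
None
```

All three sleeves were gauged and the job is handed in at about 36 s: the 28 mm bore (good) lies flat on the white pad, the 18 and 37 mm bores (rejects) lie flat in the black box, and the can, tape measure and screwdriver were not moved.

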